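# Tilt a long profile out of a half-covered stock bin

## Task

Take the aluminium profile out of the blue stock bin: it is longer than the opening between the two grey end covers, so tilt it and bring it out one end first. Finish still holding it in the gripper, level and steady above the bin, with its whole length well clear of the rim (about a hand's breadth, some 80 mm) and touching nothing else. Leave the mouse, the roll of tape and the mug where they are.

Things in the scene. Friction and masses are not known exactly. Their poses are not given: they have to be found in the camera images.
- bin: Shallow blue plastic bin, fixed to the desk, 386 (x) x 156 (y) x 60 mm high. Origin: centre of its underside, on the desk; x along its length (roughly away from the robot), y across, z up. Walls and floor 3 mm thick: inside 380 x 150 mm, floor 3 mm above the desk. A fixed grey cover roofs each end, from 95 to 190 mm from the middle, its edge striped yellow
- mouth (a point): Centre of the bin's opening at rim height, 60 mm above the desk; axes as the bin's. The opening between the covers is 190 mm (x) by 150 mm (y). The covers are 3 mm thick, tops flush with the rim, undersides 57 mm above the desk
- profile: Loose aluminium T-slot profile, 20 x 20 mm square, 260 mm long, 0.09 to 0.18 kg, orange band 12 mm wide round its middle. Lies flat on the bin floor along the bin's length, both ends hidden under the covers. Origin: its very centre and centre of mass, 13 mm above the desk at the start; x along its length, z up. Can be gripped from above across its 20 mm width, on the band
- end_a (a point): Centre of the profile's end face at its +x end, 130 mm from its centre
- end_b (a point): Centre of the profile's end face at its -x end, 130 mm from its centre
- mouse: Bystander: black computer mouse with a red wheel, 105 x 60 x 34 mm, origin at the centre of its underside, beside the bin; leave alone
- tape: Bystander: yellow roll of tape lying flat, 100 mm across, 25 mm high, origin at the centre of its underside, beside the bin; leave alone
- mug: Bystander: white mug, 80 mm across, 90 mm high, origin at the centre of its underside, beside the bin; leave alone

How it is judged (in metres and radians):
On the way:
1. one end of the profile is out above the rim while the other is still inside the bin (((height (world z) of end_a above 0.07 m and height (world z) of end_b below 0.055 m) or (height (world z) of end_b above 0.07 m and height (world z) of end_a below 0.055 m))), for 0.1 s.
At the end, for the whole second after the job is handed in: The profile is held in the fingers (over 1 N), both its ends more than 40 mm above the rim (100 mm above the desk), level within 15 degrees, its centre within 180 mm horizontally of the opening's centre, at rest (under 30 mm/s and 0.2 rad/s) and touching neither the bin nor any bystander (height (world z) of each of end_a, end_b above 0.1 m and angle between profile's own x axis and vertical between 1.31 and 1.83 rad and horizontal distance between profile and mouth below 0.18 m and contact force between the fingers and profile above 1 N and contact force between profile and bin below 0.1 N and contact force between profile and mouse below 0.1 N and contact force between profile and tape below 0.1 N and contact force between profile and mug below 0.1 N and linear speed of profile below 0.03 m/s and angular speed of profile below 0.2 rad/s); the arm keeps its last pose, push and grip.
It fails at once if the mouse was moved more than 25 mm (distance of mouse from where it was at the start of the episode above 0.025 m).
It fails at once if the tape was moved more than 25 mm (distance of tape from where it was at the start of the episode above 0.025 m).
It fails at once if the mug was moved more than 25 mm (distance of mug from where it was at the start of the episode above 0.025 m).
It also fails if it takes over 38 s, if anything falls off the work surface, if the arm or the gripper's body presses on something with over 40 N, if the wrist force passes 120 N, or if a joint passes its speed limit or range.

## Robot

A 6-joint arm with a two-finger parallel gripper is mounted at the origin on the work surface. World frame = base frame: x ahead of the robot, y to its left, z up, the work surface at z = 0. Lengths are in mm, angles in rad, forces in N, time in s.
With the tool pointing down it reaches from about 300 to 775 mm from the base axis. Payload 14.6 kg.
Tool frame: the origin (TCP) lies on the mounting face of the last link; the fingertips stand 173 mm ahead of it and the grasp point (between the pads) lies 155 mm ahead of it; z points along the fingers, y is the line along which they close (so a half turn about z gives the same grasp; the last joint's range is limited). The gripper opens to 85 mm and grips with 20 to 120 N. Pads are 22 mm wide; open, the fingers measure 114 mm over their backs; the gripper's body (76 mm by 85 mm) begins 54 mm behind the grasp point. The pads swing forward as they close: fully open they stand 13 mm farther back than shut.
Start: joints at [-1.264, 0.3, 1.521, -0, 1.321, -0.067], TCP at [200.828, -512.014, 404.681] pointing down, gripper open.
Joint ranges: [-3.03, 3.03], [-0.79, 2.21], [0.23, 2.52], [-1.04, 4.18], [0, 3.07], [-2.55, 2.55]. Speed limits (rad/s): [2.22, 2.22, 2.57, 3.14, 3.14, 3.14].

## Interface

Orientations are given as a unit quaternion [x, y, z, w].
In Python, from bench import * gives the robot as it stands.
- The arm moves only by the tool servo_tool, never from a script. Its arguments are lists of equal length, an entry for each row: "angular": the turn, a rotation vector about the tool's x, y, z in degrees, a list of three; "dp": the shift along the tool's x, y, z in cm, a list of three; "gripper": the finger opening in cm, from 0 to 8.54. In form: {"angular": [[ax, ay, az], ...], "dp": [[dx, dy, dz], ...], "gripper": [gripper, ...]}. A call has 1 to 8 rows; each row shifts and turns the commanded pose from where the row before left it, along the tool's axes as they then stand; what a row does not reach is not made up. A row lasts 1/10 s, in which the tool goes at most 50 mm and 8.59 degrees, less where a joint would pass 70% of its speed; a pose out of reach is approached as far as the arm can. A call with a gripper value outside its range is refused whole. The fingers move at their own pace and stop on an object; "grip_force" is the grip in N (left out, the last holds). Time passes only in rows, so rows that do not move let the fingers close. It gives the time, the measured TCP pose, the force, the opening and the grip force at its end, in the units of the state.
- get_obs(): the state, without advancing time (a new reading comes with each control period).
- capture(name): name is "scene" or "top" or "wrist"; returns a dict with "image" (400x640x3 uint8, red, green, blue), "fov_y" (degrees; the focal length in pixels is half the picture's height over the tangent of half this angle, whatever the lens; pixels are square), "cx", "cy" (the principal point, pixels), "extrinsics" (4x4, takes a point from world to camera coordinates). Camera axes: x right, y down, z forward; pixel columns grow to the right and rows downward; lengths in mm; the calibration is good to about 2 mm. A picture is of the moment at which its call begins. There is no depth.
- job_done(): hands the job in; it is judged then, once.
The state is a dict: "clock": time; "joints": joint angles; "qd": joint speeds; "tau": joint torques, N m; "ee_pos": TCP position; "ee_rot": TCP orientation; "contact_force": force on the tool from outside, world axes, zero at the start; "torque": the same for the moment, N m; "finger_gap": finger opening in mm; "gripper_force": force on a finger pad.
Only numpy, scipy, OpenCV 4.12 (cv2) and the standard library are available. Lean on these libraries where they do the work, as an engineer would, in place of code of your own. Each camera call takes 0.05 s, during which the arm holds its last target. There are 200 camera calls.

## Working session

There is one attempt and no reset: what is moved stays moved. The work goes in short steps, Python scripts to look and compute and a tool call to move; the robot and the scene stay as the last step left them, time stands still between calls to the robot, and variables do not carry over. Pictures are saved under pics/ and viewed, at most 10 in all, crops included, and the job is handed in when it is done.

Besides the shell and the picture viewer there is one more tool, called after "Request:" as name(argument=value, ...), one argument or row to a line, values as JSON. servo_tool: Moves the arm, as the interface text tells. Its arguments: {"type":"object","properties":{"angular":{"type":"array","items":{"type":"array","items":{"type":"number"}}},"dp":{"type":"array","items":{"type":"array","items":{"type":"number"}}},"gripper":{"type":"array","items":{"type":"number"}},"grip_force":{"type":"number"}},"required":["angular","dp","gripper"]}

```bash
mkdir -p pics
python3 - <<'E'
from bench import *
import cv2,numpy as np
print(get_obs())
for n in ["scene","top"]:
    c=capture(n); cv2.imwrite(f"pics/{n}0.png",c["image"][:,:,::-1]); print(n,c["fov_y"],c["cx"],c["cy"],c["extrinsics"].tolist() if hasattr(c["extrinsics"],'tolist') else c["extrinsics"])
E
```

```text
{'clock': 0.0, 'joints': array([-1.26356188e+00,  3.00498019e-01,  1.52163476e+00,  3.45628576e-05,
        1.32071977e+00, -6.66049442e-02]), 'qd': array([ 0.00010777,  0.00157231,  0.00018821, -0.00057913,  0.00051131,
        0.00037558]), 'tau': array([-1.41878254e-04, -5.43504274e+01, -3.61796594e+01,  3.90320020e-05,
        4.09165223e-03,  5.90387413e-05]), 'ee_pos': array([ 200.84035071, -511.97476159,  404.08371387]), 'ee_rot': array([ 9.82581920e-01,  1.85828883e-01, -5.89888045e-05, -6.27400370e-04]), 'contact_force': array([-0.31633849,  0.28975763,  0.58536252]), 'torque': array([-0.03593658,  0.01201634, -0.03167368]), 'gripper_force': 0.0, 'finger_gap': 85.51059229267256}
scene 45.29335275545411 317.5470534725553 205.09633628690634 [[-0.04828794720047694, 0.9987672947497797, 0.011496307814741103, -4.484414816548146], [0.7610911996403587, 0.044245726041271534, -0.6471340676838769, -411.32271811540517], [-0.6468450046071037, -0.022499036985792784, -0.762289533805593, 1480.1668383986314], [0.0, 0.0, 0.0, 1.0]]
top 54.52384473377829 315.8912170032659 204.20080014481735 [[-0.006121547071078979, -0.999940730898818, 0.009003407743441065, 42.53121043199603], [-0.9965183677022293, 0.005351453420432812, -0.08320159120097326, 602.448592503703], [0.08314847860028166, -0.009481383645176929, -0.9964920641282757, 909.2810167476082], [0.0, 0.0, 0.0, 1.0]]
```

View pics/top0.png

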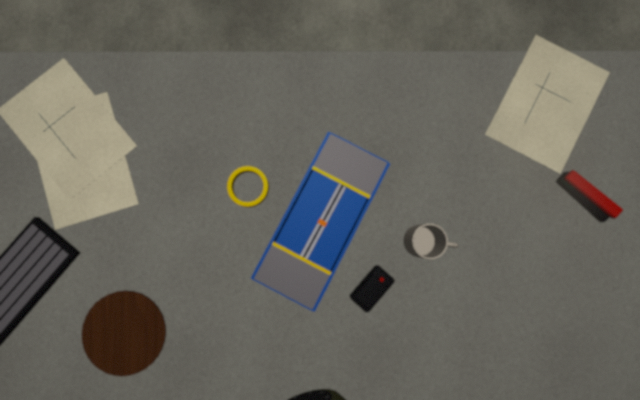

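View pics/scene0.png

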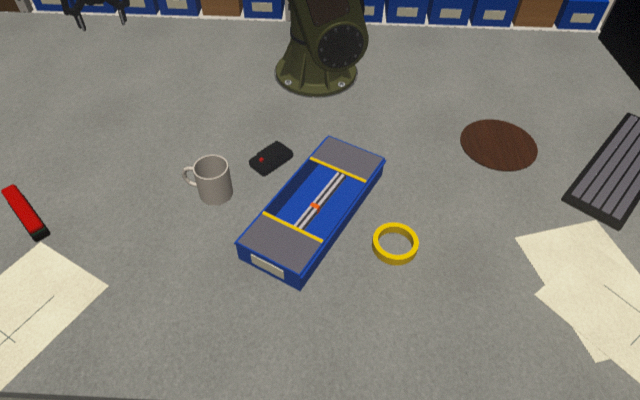

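The top view shows the bin with corners near (329,132), (389,162), (314,310), (252,278) and the orange band near (321,222). The tape is at (247,186), the mouse at (372,288) and the mug at (428,240). The scene view agrees with this layout.

```bash
cat > h.py <<'E'
from bench import *
import cv2,numpy as np
from scipy.spatial.transform import Rotation as R
def ray(c,uv,z):
    f=200/np.tan(np.radians(c["fov_y"]/2)); E=np.array(c["extrinsics"]); Rm,t=E[:3,:3],E[:3,3]
    o=-Rm.T@t; d=Rm.T@np.array([(uv[0]-c["cx"])/f,(uv[1]-c["cy"])/f,1]); return o+d*(z-o[2])/d[2]
def mask(c,lo,hi):
    return cv2.inRange(cv2.cvtColor(c["image"],cv2.COLOR_RGB2HSV),lo,hi)
def blobs(m,amin=10):
    n,l,s,ce=cv2.connectedComponentsWithStats(m); return [(s[i,4],ce[i],np.argwhere(l==i)[:,::-1]) for i in range(1,n) if s[i,4]>=amin]
E
python3 - <<'E'
from h import *
for n in ["top","scene"]:
    c=capture(n); print(n)
    for a,ce,p in blobs(mask(c,(3,150,120),(14,255,255)),4):
        if a<150: print(" band?",a,ce.round(1),ray(c,ce,23).round(1))
    for a,ce,p in blobs(mask(c,(20,130,110),(33,255,255)),20):
        box=cv2.boxPoints(cv2.minAreaRect(p.astype(np.float32)))
        print(" yel",a,ce.round(1),ray(c,ce,60).round(1),[ray(c,b,60).round(0)[:2].tolist() for b in box])
c=capture("top")
for uv in [(329,132),(389,162),(314,310),(252,278)]: print(ray(c,uv,60).round(0))
# profile direction: bright low-saturation pixels near band
m=mask(c,(0,0,110),(180,70,255)); r=np.zeros_like(m); cv2.fillPoly(r,[np.array([(318,178),(362,200),(326,262),(282,240)])],255)
p=np.argwhere((m&r)>0)[:,::-1]; w=np.array([ray(c,q,23)[:2] for q in p]); 
v=cv2.fitLine(w.astype(np.float32),cv2.DIST_L2,0,.01,.01).ravel(); print(len(p),v,np.degrees(np.arctan2(v[1],v[0])))
E
```

```text
top
 band? 4 [579.  175.5] [ 669.7 -603.9   23. ]
 band? 5 [569.8 178.4] [ 662.7 -580.9   23. ]
 band? 26 [322.  222.3] [559.1  24.7  23. ]
 yel 625 [247.2 186. ] [642.9 198.6  60. ] [[690.0, 246.0], [690.0, 151.0], [596.0, 150.0], [597.0, 245.0]]
 yel 193 [341.4 181.9] [651.5 -20.2  60. ] [[682.0, 48.0], [690.0, 44.0], [621.0, -85.0], [614.0, -81.0]]
 yel 206 [301.1 258.1] [476.1  73.9  60. ] [[507.0, 140.0], [514.0, 137.0], [446.0, 7.0], [439.0, 11.0]]
scene
 band? 38 [314.9 205.4] [559.4  25.2  23. ]
 yel 188 [337.4 169.2] [476.4  73.6  60. ] [[446.0, 5.0], [436.0, 8.0], [506.0, 139.0], [515.0, 136.0]]
 yel 226 [292.2 226.7] [652.4 -18.4  60. ] [[621.0, -87.0], [611.0, -85.0], [681.0, 48.0], [690.0, 45.0]]
 yel 998 [394.9 243.1] [683.1 196.5  60. ] [[630.0, 153.0], [624.0, 249.0], [732.0, 240.0], [737.0, 150.0]]
[770.   8.  60.]
[ 698. -132.   60.]
[359.  45.  60.]
[432. 186.  60.]
455 [ 8.7613469e-01 -4.8206636e-01  5.6434552e+02  2.2069811e+01] -28.820446
```

Request:
servo_tool(
  angular=[
    [0,0,0],
    [0,0,0],
    [0,0,0],
    [0,0,0],
    [0,0,0],
    [0,0,0],
    [0,0,0],
    [0,0,0],
  ],
  dp=[
    [3.3,-2.3,0],
    [3.3,-2.3,0],
    [3.3,-2.3,0],
    [3.3,-2.3,0],
    [3.3,-2.3,0],
    [3.3,-2.3,0],
    [3.3,-2.3,0],
    [3.3,-2.3,0],
  ],
  gripper=[8.5,8.5,8.5,8.5,8.5,8.5,8.5,8.5],
)

```text
clock: 1.05
ee_pos: [380.0, -242.8, 404.8]
ee_rot: [0.983, 0.186, 0.0, 0.0]
contact_force: [0.4, -0.3, -0.1]
finger_gap: 84.9
gripper_force: 0.0
```

Request:
servo_tool(
  angular=[
    [0,0,0],
    [0,0,0],
    [0,0,0],
    [0,0,0],
    [0,0,0],
    [0,0,0],
    [0,0,0],
    [0,0,0],
  ],
  dp=[
    [3.3,-2.3,0],
    [3.3,-2.3,0],
    [3.3,-2.3,0],
    [3.3,-2.3,0],
    [3.3,-2.3,0],
    [3.3,-2.3,0],
    [3.3,-2.3,0],
    [3.3,-2.3,0],
  ],
  gripper=[8.5,8.5,8.5,8.5,8.5,8.5,8.5,8.5],
)

```text
clock: 1.85
ee_pos: [558.7, 25.0, 404.6]
ee_rot: [0.983, 0.186, -0.0, 0.0]
contact_force: [0.1, -0.2, 0.1]
finger_gap: 85.0
gripper_force: 0.0
```

Request:
servo_tool(
  angular=[
    [0,0,-8.2],
    [0,0,-8.2],
    [0,0,-8.2],
    [0,0,-8.2],
    [0,0,-8.2],
    [0,0,-8.2],
    [0,0,-8.2],
    [0,0,-8.2],
  ],
  dp=[
    [0,0,0],
    [0,0,0],
    [0,0,0],
    [0,0,0],
    [0,0,0],
    [0,0,0],
    [0,0,0],
    [0,0,0],
  ],
  gripper=[8.5,8.5,8.5,8.5,8.5,8.5,8.5,8.5],
)

```text
clock: 2.65
ee_pos: [558.0, 23.4, 404.5]
ee_rot: [0.723, 0.691, -0.0, -0.0]
contact_force: [0.8, -0.4, 0.2]
finger_gap: 84.9
gripper_force: 0.0
```

Request:
servo_tool(
  angular=[
    [0,0,-8.2],
    [0,0,-8.2],
    [0,0,-8.2],
    [0,0,-8.2],
    [0,0,-8.2],
    [0,0,-8.2],
    [0,0,-8.2],
    [0,0,-8.2],
  ],
  dp=[
    [0,0,0],
    [0,0,0],
    [0,0,0],
    [0,0,0],
    [0,0,0],
    [0,0,0],
    [0,0,0],
    [0,0,0],
  ],
  gripper=[8.5,8.5,8.5,8.5,8.5,8.5,8.5,8.5],
)

```text
clock: 3.45
ee_pos: [558.0, 23.4, 404.6]
ee_rot: [0.234, 0.972, -0.0, -0.0]
contact_force: [-0.1, -0.7, 0.2]
finger_gap: 85.3
gripper_force: 0.0
```

Run:
```python
from h import *
c=capture("wrist"); cv2.imwrite("pics/w1.png",c["image"][:,:,::-1])
o=get_obs(); M=R.from_quat(o["ee_rot"]).as_matrix(); print(o["ee_pos"],M.round(3).tolist(),o["joints"].round(2))
for a,ce,p in blobs(mask(c,(3,140,100),(14,255,255)),10): print("band",a,ce,ray(c,ce,23).round(1))
for a,ce,p in blobs(mask(c,(20,130,100),(33,255,255)),100): print("yel",a,ce,ray(c,ce,60).round(1))
```

```text
[557.98866405  23.36765576 404.55580156] [[-0.895, 0.447, -0.0], [0.447, 0.895, 0.0], [0.0, -0.0, -1.0]] [-0.02  0.32  1.5   0.    1.33 -1.13]
band 10 [139.9 125. ] [ 420.8 -120.1   23. ]
band 14 [144.5        123.92857143] [ 422.1 -115.1   23. ]
yel 1475 [329.00067797  83.36610169] [477.1  74.   60. ]
yel 4103 [504.06994882 174.19400439] [630.2 189.5  60. ]
yel 974 [325.20328542 279.01848049] [652.3 -18.3  60. ]
```

View pics/w1.png

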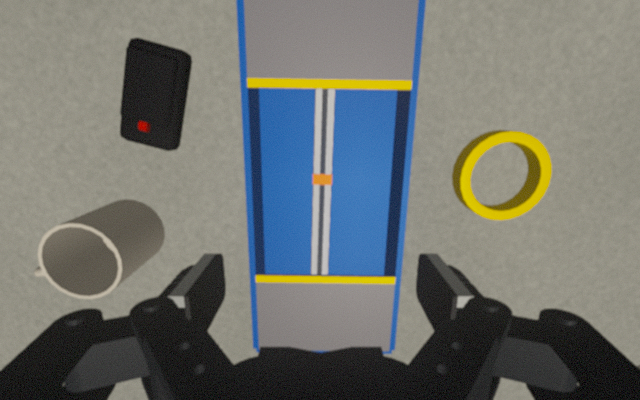

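The wrist view shows the profile running from about (325,90) to (320,274), with the orange band at (322,180) and both yellow edges visible. The mug and the tape lie outside the strip where the fingers come down.

Run:
```python
from h import *
c=capture("wrist")
a=ray(c,(325,90),23);b=ray(c,(319.5,274),23);m=ray(c,(322,180),23)
o=get_obs(); M=R.from_quat(o["ee_rot"]).as_matrix()
print(a,b,m,np.degrees(np.arctan2(*(a-b)[1::-1])))
print("tool frame offset",M.T@(m-o["ee_pos"]), "tool x ang",np.degrees(np.arctan2(M[1,0],M[0,0])))
```

```text
[478.02837042  69.05954052  23.        ] [661.88354314 -29.09592436  23.        ] [560.74945484  24.50953028  23.        ] 151.90340838470317
tool frame offset [ -2.02787613   2.29493076 381.58877268] tool x ang 152.7553955456189
```

Request:
servo_tool(
  angular=[
    [0,0,0.9],
    [0,0,0],
    [0,0,0],
    [0,0,0],
    [0,0,0],
    [0,0,0],
    [0,0,0],
    [0,0,0],
  ],
  dp=[
    [-0.16,0.22,0],
    [0,0,4],
    [0,0,4],
    [0,0,4],
    [0,0,4],
    [0,0,3],
    [0,0,1.5],
    [0,0,0],
  ],
  gripper=[8.5,8.5,8.5,8.5,8.5,8.5,7,7],
  grip_force=60,
)

```text
clock: 4.35
ee_pos: [560.2, 24.6, 198.2]
ee_rot: [0.246, 0.969, -0.0, -0.001]
contact_force: [-0.5, 0.1, 0.0]
finger_gap: 70.0
gripper_force: 0.0
```

Request:
servo_tool(
  angular=[
    [0,0,0],
    [0,0,0],
    [0,0,0],
    [0,0,0],
  ],
  dp=[
    [0,0,1],
    [0,0,0.6],
    [0,0,0.4],
    [0,0,0],
  ],
  gripper=[7,7,6,6],
)

```text
clock: 4.75
ee_pos: [560.4, 24.6, 179.7]
ee_rot: [0.244, 0.97, -0.0, -0.0]
contact_force: [-0.1, -0.3, 0.6]
finger_gap: 60.2
gripper_force: 0.0
```

Request:
servo_tool(
  angular=[
    [0,0,0],
    [0,0,0],
    [0,0,0],
    [0,0,0],
    [0,0,0],
    [0,0,0],
    [0,0,0],
    [0,0,0],
  ],
  dp=[
    [0,0,0],
    [0,0,0],
    [0,0,0],
    [0,0,0],
    [0,0,0],
    [0,0,0],
    [0,0,0],
    [0,0,0],
  ],
  gripper=[4,3,1,1,1,1,1,1],
  grip_force=60,
)

```text
clock: 5.55
ee_pos: [560.6, 24.6, 180.2]
ee_rot: [0.244, 0.97, 0.0, 0.0]
contact_force: [-1.2, 0.1, 6.3]
finger_gap: 18.5
gripper_force: 59.5
```

Request:
servo_tool(
  angular=[
    [0,0,0],
    [0,0,0],
    [0,0,0],
    [0,0,0],
    [0,0,0],
    [0,0,0],
    [0,0,0],
  ],
  dp=[
    [0,0,-0.5],
    [0,0,-0.7],
    [0.7,0,0],
    [1.5,0,0],
    [1.5,0,0],
    [0.8,0,0],
    [0,0,0],
  ],
  gripper=[1,1,1,1,1,1,1],
)

```text
clock: 6.25
ee_pos: [520.2, 46.4, 191.8]
ee_rot: [0.244, 0.97, -0.0, -0.0]
contact_force: [0.6, 0.0, -1.5]
finger_gap: 18.5
gripper_force: 58.7
```

Run:
```python
from h import *
c=capture("scene"); cv2.imwrite("pics/s2.png",cv2.resize(c["image"][100:320,190:450,::-1],(780,560)[:2] and (780,600)))
```

```text
(no output)
```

View pics/s2.png

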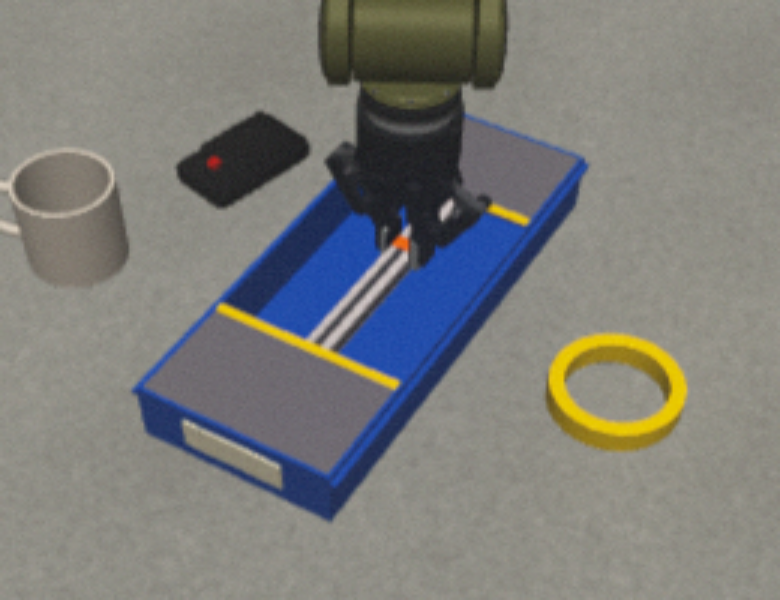

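The gripper holds the profile on the band at (400,243) in the crop, off the floor and touching nothing. Next I tilt it so the far end comes up.

Request:
servo_tool(
  angular=[
    [0,-3,0],
    [0,-3,0],
    [0,-3,0],
    [0,0,0],
  ],
  dp=[
    [0.87,0,-0.57],
    [0.85,0,-0.53],
    [0.81,0,-0.57],
    [0,0,0],
  ],
  gripper=[1,1,1,1],
)

```text
clock: 6.7
ee_pos: [497.8, 58.5, 207.6]
ee_rot: [0.243, 0.967, -0.019, 0.077]
contact_force: [-0.5, -0.2, -0.6]
finger_gap: 18.4
gripper_force: 58.7
```

```bash
cat >> h.py <<'E'
def pose():
    o=get_obs(); M=R.from_quat(o["ee_rot"]).as_matrix(); c=o["ee_pos"]+M@[0,0,167]; u=-M[:,0]
    b=np.array([.883,-.469]); l=np.array([.469,.883]); m=np.array([564.2,27.2]); ax=lambda p:(round((p[:2]-m)@b,1),round((p[:2]-m)@l,1),round(p[2],1))
    th=np.arcsin(u[2]); xc,_,zc=ax(c)
    print("centre",ax(c),"a",ax(c+130*u),"b",ax(c-130*u),"tilt",np.degrees(th).round(2),"low",round(zc-130*np.sin(th)-10*np.cos(th),1),"top@-95",round(zc+(-95-xc)*np.tan(th)+10/np.cos(th),1),o["contact_force"].round(1),o["joints"].round(2))
E
python3 -c "from h import *; pose()"
```

```text
centre (np.float64(-46.9), np.float64(-3.6), np.float64(42.7)) a (np.float64(81.4), np.float64(-4.3), np.float64(63.2)) b (np.float64(-175.3), np.float64(-3.0), np.float64(22.1)) tilt 9.09 low 12.3 top@-95 45.1 [-0.5 -0.2 -0.6] [ 0.06  0.44  1.85 -0.13  0.72 -0.93]
```

Request:
servo_tool(
  angular=[
    [0,-3,0],
    [0,-3,0],
    [0,-3,0],
    [0,0,0],
  ],
  dp=[
    [0.78,0,-0.57],
    [0.77,0,-0.47],
    [0.76,0,-0.41],
    [0,0,0],
  ],
  gripper=[1,1,1,1],
)

```text
clock: 7.1
ee_pos: [475.4, 70.4, 216.5]
ee_rot: [0.241, 0.958, -0.038, 0.151]
contact_force: [0.8, -0.5, -0.7]
finger_gap: 18.5
gripper_force: 58.7
```

Run:
```python
from h import *
pose(); c=capture("scene"); cv2.imwrite("pics/s3.png",cv2.resize(c["image"][80:300,190:450,::-1],(780,600)))
```

```text
centre (np.float64(-47.2), np.float64(-3.8), np.float64(57.6)) a (np.float64(76.4), np.float64(-4.4), np.float64(97.8)) b (np.float64(-170.8), np.float64(-3.2), np.float64(17.5)) tilt 17.98 low 8.0 top@-95 52.6 [ 0.8 -0.5 -0.7] [ 0.1   0.38  1.93 -0.31  0.59 -0.74]
```

View pics/s3.png

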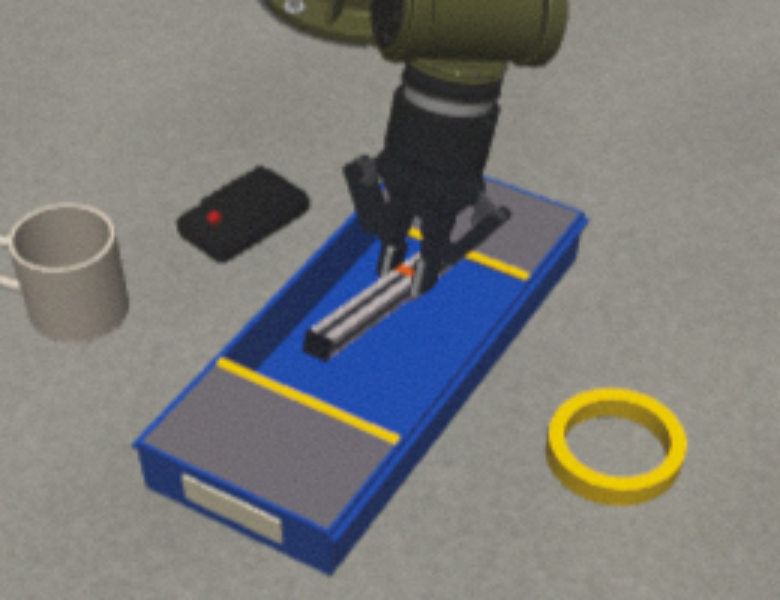

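The near end face is free of the cover, at (318,343) in the crop, with the orange band at (405,268). There is no contact, so I pull along the profile's axis, then lift.

Request:
servo_tool(
  angular=[
    [0,0,0],
    [0,0,0],
    [0,0,0],
    [0,0,0],
    [0,0,0],
    [0,0,0],
    [0,0,0],
    [0,0,0],
  ],
  dp=[
    [-0.8,0,0],
    [-1.6,0,0],
    [-1.6,0,0],
    [-1.6,0,0],
    [-1.6,0,0],
    [-1.6,0,0],
    [-0.8,0,0],
    [0,0,0],
  ],
  gripper=[1,1,1,1,1,1,1,1],
)

```text
clock: 7.95
ee_pos: [556.6, 26.3, 246.2]
ee_rot: [0.242, 0.958, -0.038, 0.152]
contact_force: [-0.1, -0.1, -2.0]
finger_gap: 18.6
gripper_force: 58.7
```

Run:
```python
from h import *
pose(); c=capture("top"); cv2.imwrite("pics/t4.png",cv2.resize(c["image"][110:320,220:450,::-1],(657,600)))
```

```text
centre (np.float64(45.2), np.float64(-4.6), np.float64(87.3)) a (np.float64(168.8), np.float64(-5.4), np.float64(127.5)) b (np.float64(-78.4), np.float64(-3.8), np.float64(47.2)) tilt 17.98 low 37.7 top@-95 52.3 [-0.1 -0.1 -2. ] [ 0.    0.47  1.7  -0.23  0.71 -0.92]
```

View pics/t4.png

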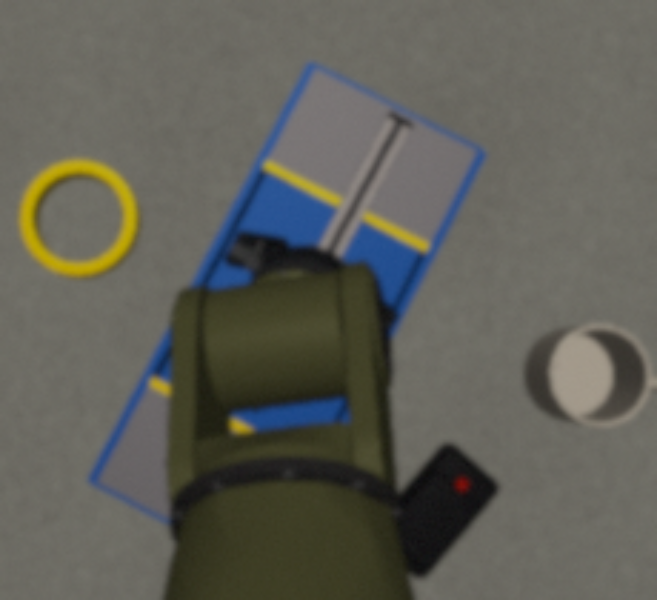

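The far end now lies over the far cover at (400,120) in the crop, and the near end is clear of the near cover edge. I lift straight up, then level.

Request:
servo_tool(
  angular=[
    [0,0,0],
    [0,0,0],
    [0,0,0],
    [0,0,0],
    [0,0,0],
    [0,0,0],
  ],
  dp=[
    [-0.31,0,-0.95],
    [-0.62,0,-1.9],
    [-0.62,0,-1.9],
    [-0.62,0,-1.9],
    [-0.31,0,-0.95],
    [0,0,0],
  ],
  gripper=[1,1,1,1,1,1],
)

```text
clock: 8.6
ee_pos: [555.7, 27.3, 327.6]
ee_rot: [0.241, 0.958, -0.038, 0.153]
contact_force: [0.1, 0.1, -1.9]
finger_gap: 18.7
gripper_force: 58.7
```

Request:
servo_tool(
  angular=[
    [0,3,0],
    [0,3,0],
    [0,3,0],
    [0,3,0],
    [0,3,0],
    [0,3,0],
    [0,0,0],
    [0,0,0],
  ],
  dp=[
    [-0.87,0,0.02],
    [-0.87,0,0.02],
    [-0.87,0,0.02],
    [-0.87,0,0.02],
    [-0.87,0,0.02],
    [-0.87,0,0.02],
    [0,0,0],
    [0,0,0],
  ],
  gripper=[1,1,1,1,1,1,1,1],
)

```text
clock: 9.4
ee_pos: [600.8, 2.8, 333.3]
ee_rot: [0.244, 0.97, -0.0, -0.0]
contact_force: [-0.8, -0.0, -1.0]
finger_gap: 18.4
gripper_force: 58.7
```

Run:
```python
from h import *
pose(); c=capture("scene"); cv2.imwrite("pics/s5.png",c["image"][:,:,::-1])
```

```text
centre (np.float64(43.8), np.float64(-4.5), np.float64(166.3)) a (np.float64(173.7), np.float64(-5.2), np.float64(166.4)) b (np.float64(-86.2), np.float64(-3.7), np.float64(166.3)) tilt 0.01 low 156.3 top@-95 176.3 [-0.8 -0.  -1. ] [-0.06  0.48  1.45 -0.    1.22 -1.13]
```

View pics/s5.png

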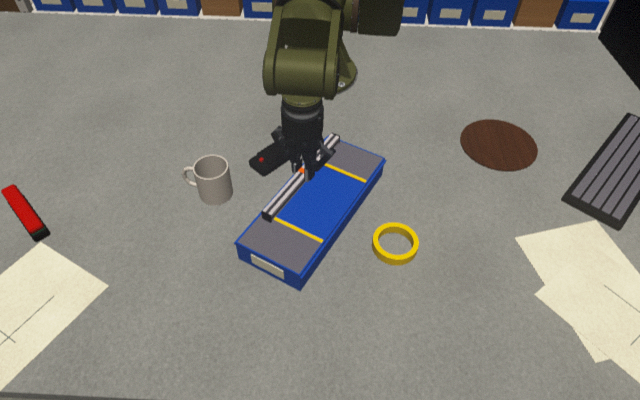

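The profile is held level, running from (267,215) to (335,138), clear above the bin. The mug, mouse and tape have not moved.

```bash
python3 -c "
from h import *
print(job_done())"
```

```text
the job is handed in; nothing more can be done
None
```

The profile came out far end first and is held level and steady above the bin, its underside about 96 mm above the rim by the arm's pose, with mouse, tape and mug left where they were; the job is handed in, with no verdict shown.

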